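# Stock the marking caddy

### The arm

A 6-joint arm with a two-finger parallel gripper is mounted at the origin on a cart in front of the work surface, level with it; the furniture and walls round the work are solid. World frame = base frame: x ahead of the robot, y to its left, z up, the work surface at z = 0. Lengths are in mm, angles in rad, forces in N, time in s.
With the tool pointing down it reaches from about 350 to 975 mm from the base axis. Payload 7.1 kg.
Tool frame: the origin (TCP) lies midway between the tips of the shut fingers; the grasp point (between the pads) lies 19 mm behind it (ctrl.grasp_offset is the distance from the TCP to the grasp point, in mm); z points along the fingers, y is the line along which they close (so a half turn about z gives the same grasp; the last joint's range is limited). The gripper opens to 88 mm and grips with 3 to 60 N. Pads are 20 mm wide; open, the fingers measure 115 mm over their backs; the gripper's body (75 mm by 178 mm) begins 61 mm behind the grasp point.
Start: joints at [1.31, 0.423, 1.63, -0, 1.089, -0.019], TCP at [149.625, 606.809, 222.675] pointing down, gripper open.
Joint ranges: [-3, 3], [-0.9, 2.11], [0.09, 2.58], [-1.31, 4.45], [0.11, 2.69], [-2.54, 2.54]. Speed limits (rad/s): [2.39, 2.39, 3.01, 3.14, 3.14, 3.14].

### API

Orientations are given as a rotation vector (axis times angle).
In Python, from workcell import sensors, viewer, ctrl gives the robot as it stands. The module is installed in compiled form; this text tells all that it offers.
- The arm moves only by the shell command python3 -m handwheel 'ROWS'. ROWS is JSON, a list of rows, each a list of 7 numbers: the shift along the tool's x, y, z in mm, then the turn, a rotation vector about the tool's x, y, z in rad, then the closure, from 0 (fully open) to 1 (shut). In form: [[x, y, z, rx, ry, rz, jaw], ...]. A call has 1 to 10 rows; each row shifts and turns the commanded pose from where the row before left it, along the tool's axes as they then stand; what a row does not reach is not made up. A row lasts 1/8 s, in which the tool goes at most 62.5 mm and 10.7 degrees, less where a joint would pass 70% of its speed; a pose out of reach is approached as far as the arm can. A call is refused whole if a number of a shift passes 62.5 or a number of a turn 0.188, either way. A call with a gripper value outside its range is refused whole. The fingers move at their own pace and stop on an object; the grip force is fixed at half the most. Time passes only in rows, so rows that do not move let the fingers close. It gives the time, the measured TCP pose, the force, the opening and the grip force at its end, in the units of the state.
- sensors.get_obs(): the state, without advancing time (a new reading comes with each control period).
- viewer.get_image(name): name is "side" or "top" or "wrist"; returns a dict with "frame" (420x560x3 uint8, blue, green, red), "fov_y" (degrees; the focal length in pixels is half the picture's height over the tangent of half this angle, whatever the lens; pixels are square), "cx", "cy" (the principal point, pixels), "distortion" ([k1, k2, p1, p2, k3] as OpenCV has them; the pictures are not rectified), "R" (3x3) and "t" (3): a world point X has camera coordinates R X + t. Camera axes: x right, y down, z forward; pixel columns grow to the right and rows downward; lengths in mm; the calibration is good to about 2 mm. A picture is of the moment at which its call begins. There is no depth.
- ctrl.close_job(): hands the job in; it is judged then, once.
The state is a dict: "t": time; "qpos": joint angles; "qvel": joint speeds; "joint_torque": joint torques, N m; "ee_pos": TCP position; "orientation": TCP orientation; "ft_force": force on the tool from outside, world axes, zero at the start; "moment": the same for the moment, N m; "width": finger opening in mm; "grasp_force": force on a finger pad.
Only numpy, scipy, OpenCV 4.12 (cv2) and the standard library are available. Lean on these libraries where they do the work, as an engineer would, in place of code of your own. Each camera call takes 0.05 s, during which the arm holds its last target. There are 200 camera calls.

### The job

Stock the blue bench caddy with the marking kit, each thing in the grey insert made for it: the tall roll of white stickers flat in the wide round well, the date stamp standing in the rectangular pocket, the glue stick standing cap-up in the round cup, and the black-capped marker lying in the V rests beside the ink pad. Set each thing down right at the bottom of its place rather than dropping it, and let go. The red marker and the thin roll of white tape look much the same but belong to the bench: leave them where they lie.

Things in the scene. Friction and masses are not known exactly. Their poses are not given: they have to be found in the camera images.
- label_roll_mid (a point): Roll of white stickers lying flat on the table, brown core: a solid upright cylinder 64 mm across and 38 mm high (the tall one of the two white rolls), 0.11 kg. Point: its centre, 19 mm above its underside; z is its axis. Grip it across the sides in its upper part, with the fingertips at least 12 mm above its underside, so that they stay over the rim of the well.
- stamp_mid (a point): Brown wooden date stamp standing upright: foot 22 x 46 mm and 18 mm high, round turned handle about 20 mm thick above it, 64 mm high in all, 0.035 kg. Point: its centre line, 32 mm above its underside; y runs along the 46 mm side of the foot, x along the 22 mm side, z up along the handle. Best gripped across x, by the handle.
- glue_stick_mid (a point): Glue stick standing upright, white barrel with a blue cap: cylinder 25 mm across and 88 mm high, 0.03 kg. Point: its centre, 44 mm above its underside; z is its axis, cap up.
- black_marker_mid (a point): White marker with a BLACK cap lying on the table: 138 mm long, 17 to 18 mm thick, 0.018 kg. Point: its centre, half-way up (8.5 mm above the table); y runs along the marker (cap at -y). Either end may point either way in the rest.
- red_marker_mid (a point): Look-alike that stays: white marker with a RED cap lying on the table, 132 mm long, 16 mm thick. Point: its centre; y runs along it.
- white_tape_mid (a point): Look-alike that stays: roll of white paper tape lying flat, brown core, 60 mm across but only 13 mm high. Point: its centre.
- roll_insert: The insert for the label roll: a wide round well. Grey plastic, 86 x 86 mm, one of three side by side in random order in the back row of the blue caddy. Origin at the middle of its underside, 4 mm above the table; z up, x to the back of the caddy. The block is 14 mm high, the well 76 mm across and 10 mm deep (floor 4 mm above the origin), centred.
- stamp_insert: The insert for the stamp: a rectangular pocket. Grey plastic, 86 x 86 mm, one of three side by side in random order in the back row of the blue caddy. Origin at the middle of its underside, 4 mm above the table; z up, x to the back of the caddy. The block is 14 mm high, the pocket 38 mm along x by 62 mm along y and 10 mm deep (floor 4 mm above the origin), centred; the 46 mm side of the stamp's foot goes along y.
- glue_insert: The insert for the glue stick: a round cup. Grey plastic, 86 x 86 mm, one of three side by side in random order in the back row of the blue caddy. Origin at the middle of its underside, 4 mm above the table; z up, x to the back of the caddy. The block is 14 mm high with a round collar, 50 mm across, up to 34 mm above the origin; the cup is 41 mm across and 30 mm deep (floor 4 mm above the origin), centred.
- marker_rest: The grey marker rest, front row of the caddy beside the ink pad: two V saddles 84 mm apart, 22 mm high, the space between open for fingers; end stops 150 mm apart. Origin under the middle between the saddles, 4 mm above the table; y along the marker's seat, x to the back (inserts from 50 mm behind; front wall 22 mm in front, 16 mm high). A seated marker's centre is 23 mm above the origin.

How it is judged:
By the outcome, as a careful person would: the job done as asked, in the order asked, and still so for the second after the job is handed in, with the robot touching nothing.
It also fails if it takes over 106 s, if anything falls off the work surface, if the arm or the gripper's body presses on something with over 40 N, if the wrist force passes 120 N, or if a joint passes its speed limit or range.

## Working session

There is one attempt and no reset: what is moved stays moved. The work goes in short steps, Python scripts to look and compute and a shell command to move; the robot and the scene stay as the last step left them, time stands still between calls to the robot, and variables do not carry over. Pictures are saved under pics/ and viewed, at most 14 in all, crops included, and the job is handed in when it is done.

```bash
mkdir -p pics; cat > h.py <<'E'
import numpy as np, cv2
from workcell import sensors, viewer, ctrl
def get(name,save=None):
    d=viewer.get_image(name)
    if save: cv2.imwrite('pics/'+save,d['frame']); np.savez('pics/'+save[:-4]+'.npz',**{k:np.array(v) for k,v in d.items()})
    return d
def load(s): return dict(np.load('pics/'+s+'.npz'))
def K(d):
    h=d['frame'].shape[0]; f=h/2/np.tan(np.radians(float(d['fov_y']))/2)
    return np.array([[f,0,float(d['cx'])],[0,f,float(d['cy'])],[0,0,1]])
def ray(d,uv):
    p=cv2.undistortPoints(np.array([[uv]],float),K(d),np.array(d['distortion'],float))[0,0]
    R=np.array(d['R']);t=np.array(d['t']).ravel()
    return -R.T@t, R.T@np.array([p[0],p[1],1.])
def onz(d,uv,z):
    c,r=ray(d,uv); return c+r*(z-c[2])/r[2]
def tri(*a):
    A=np.zeros((3,3));b=np.zeros(3);L=[ray(*x) for x in a]
    for c,r in L:
        r=r/np.linalg.norm(r);P=np.eye(3)-np.outer(r,r);A+=P;b+=P@c
    X=np.linalg.solve(A,b); res=[np.linalg.norm(np.cross(X-c,r/np.linalg.norm(r))) for c,r in L]
    return X.round(1),np.round(res,1)
def proj(d,X):
    return cv2.projectPoints(np.array(X,float).reshape(-1,3),cv2.Rodrigues(np.array(d['R'],float))[0],np.array(d['t'],float),K(d),np.array(d['distortion'],float))[0].reshape(-1,2).round(1)
E
python3 - <<'E'
from h import *
for n in('side','top','wrist'):
    d=get(n,n+'1.png'); R=np.array(d['R']); print(n,d['fov_y'],d['cx'],d['cy'],d['distortion'],(-R.T@np.array(d['t'])).round(),R[2].round(2))
o=sensors.get_obs();print(o['t'],o['ee_pos'],o['orientation'],o['width'],ctrl.grasp_offset)
print(cv2.Rodrigues(np.array(o['orientation']))[0].round(2))
E
```

```text
side 46.20084666796801 281.8261955566293 208.16221591671243 [0.06191806 0.         0.         0.         0.        ] [  59. -819.  682.] [ 0.46  0.7  -0.55]
top 53.967888128411126 271.62867293193966 214.61871850276012 [-0.04968345  0.          0.          0.          0.        ] [383. -86. 954.] [ 0.21  0.   -0.98]
wrist 66.65863168630798 277.42388307562805 207.07807260919802 [-0.07599501  0.          0.          0.          0.        ] [ 67. 625. 383.] [ 0.3  -0.07 -0.95]
0.15 [149.53896712 606.41132949 222.07742506] [-3.78963117e-01 -3.11846207e+00  1.85798799e-03] 87.52157366720692 18.700000000000003
[[-0.97  0.24 -0.  ]
 [ 0.24  0.97 -0.  ]
 [ 0.   -0.   -1.  ]]
```

View pics/top1.png

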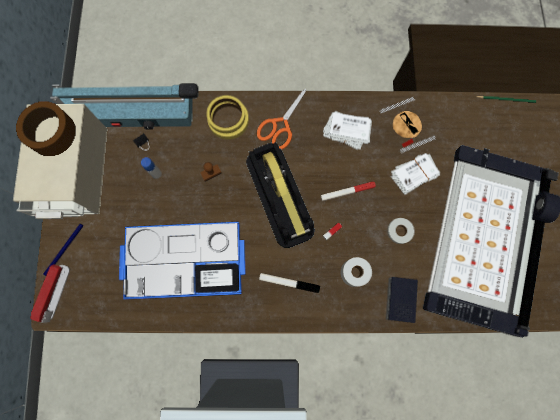

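View pics/side1.png

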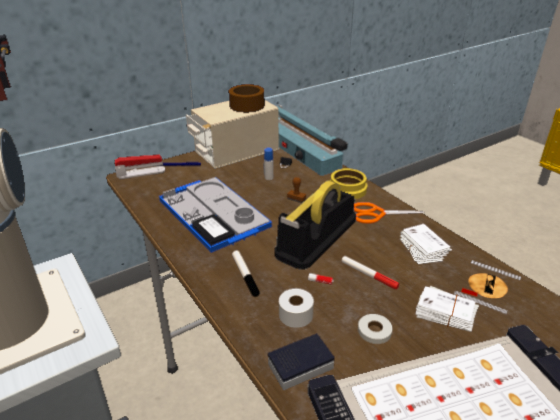

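The top view shows the caddy at about (182,260), with the inserts running roll, stamp, glue from left to right. The glue stick is at (150,168), the stamp at (209,172), the black marker at (290,283), the tall roll at (357,271) and the thin tape at (400,231). The side view shows the same layout. I'll enlarge crops of both to pick points.

```bash
python3 - <<'E'
import cv2,numpy as np
a=cv2.imread('pics/top1.png');b=cv2.imread('pics/side1.png')
def crop(im,u0,v0,w,h,s,step):
    c=cv2.resize(im[v0:v0+h,u0:u0+w],None,fx=s,fy=s,interpolation=cv2.INTER_CUBIC)
    for u in range(-(-u0//step)*step,u0+w,step): cv2.line(c,(int((u-u0+.5)*s),0),(int((u-u0+.5)*s),6),(0,255,255),1);cv2.putText(c,str(u),(int((u-u0)*s)+2,14),0,.35,(0,255,255))
    for v in range(-(-v0//step)*step,v0+h,step): cv2.line(c,(0,int((v-v0+.5)*s)),(6,int((v-v0+.5)*s)),(0,255,255),1);cv2.putText(c,str(v),(8,int((v-v0)*s)+4),0,.35,(0,255,255))
    return c
cv2.imwrite('pics/ct.png',crop(a,115,145,265,165,3,20))
cv2.imwrite('pics/cs.png',crop(b,155,140,165,195,3,20))
E
```

```text
(no output)
```

View pics/ct.png

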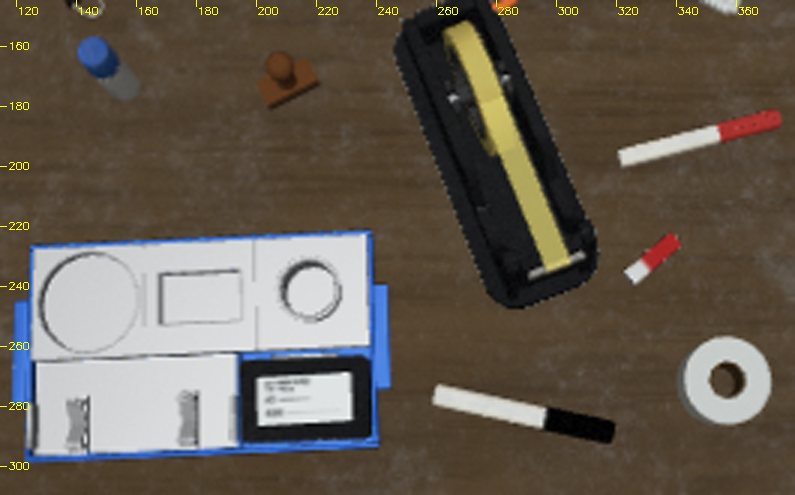

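View pics/cs.png

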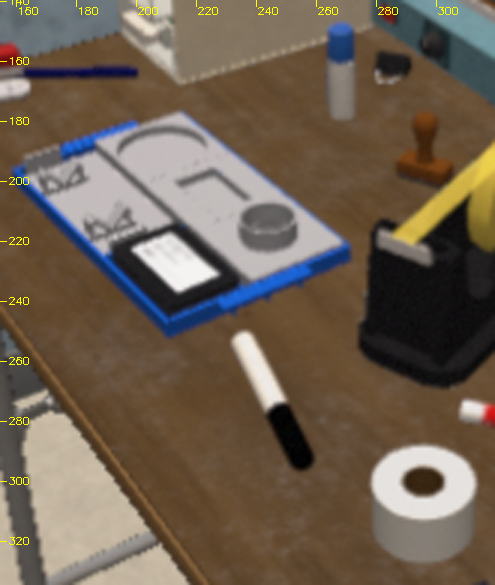

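```bash
python3 - <<'E'
from h import *
T=load('top1');S=load('side1')
t=lambda c,r:(T,(115+c/3-.33,145+r/3-.33)); s=lambda c,r:(S,(155+c/3-.33,140+r/3-.33))
for n,a,b in [('roll top',t(726,380),s(423,482)),('mk white',t(434,395),s(241,341)),('mk black',t(614,433),s(303,462)),('stamp top',t(280,65),s(425,120)),('glue top',t(95,55),s(341,30)),('cup rim',t(311,291),s(268,218)),('pocket BL',t(158,274),s(216,171)),('pocket BR',t(241,270),s(248,198))]:
    print(n,*tri(a,b))
z=lambda n,c,r,h:print(n,onz(*t(c,r),h).round(1))
z('well',90,302,18);z('pocket',200,297,18);z('cup',311,291,38)
for c in[(31,248),(368,236),(371,347),(33,358)]: z('ins corner',*c,18)
z('sadL',78,420,22);z('sadR',188,418,22);z('stampfoot c1',272,108,0);z('fL',258,82,18);z('fR',318,76,14)
z('mkw',434,395,8.5);z('mkb',614,433,8.5);z('roll',726,380,38);z('glue',95,55,88);z('stamp',280,65,64)
E
```

```text
roll top [ 449.7 -271.8   33.5] [0.3 0.3]
mk white [439.9 -54.6   5. ] [0.6 0.6]
mk black [ 411.3 -190.7    7. ] [0.8 0.8]
stamp top [686.   63.7  55. ] [0.8 0.8]
glue top [685.4 196.9  83.8] [0.4 0.4]
cup rim [516.1  37.3  33.3] [0.1 0.1]
pocket BL [533.3 160.4   6.9] [0.6 0.6]
pocket BR [532.4  95.3  15.2] [2.5 2.5]
well [509.1 209.1  18. ]
pocket [513.3 124.4  18. ]
cup [515.3  36.8  38. ]
ins corner [551. 258.  18.]
ins corner [561.   -3.3  18. ]
ins corner [475.5  -7.2  18. ]
ins corner [466.  250.2  18. ]
sadL [419.5 211.3  22. ]
sadR [421.6 128.4  22. ]
stampfoot c1 [669.   77.7   0. ]
fL [685.1  86.5  18. ]
fR [691.4  39.5  14. ]
mkw [440.2 -54.9   8.5]
mkb [ 412.  -190.9    8.5]
roll [ 449.6 -271.1   38. ]
glue [683.6 195.7  88. ]
stamp [683.7  61.9  64. ]
```

```bash
cat > plan.py <<'E'
import sys
from h import *
x,y,z,phi=map(float,sys.argv[1:5]); o=sensors.get_obs()
R=cv2.Rodrigues(np.array(o['orientation']))[0]
now=np.degrees(np.arctan2(R[1,1],R[0,1])); d=(now-phi+90)%180-90
p=np.radians(phi); Rt=np.array([[-np.sin(p),np.cos(p),0],[np.cos(p),np.sin(p),0],[0,0,-1]]).T
e=np.array([x,y,z])-o['ee_pos']
print('t',round(o['t'],2),'tcp',np.array(o['ee_pos']).round(1),'phi',now.round(1),'tilt',R[2].round(3),'w',round(float(o['width']),1),'F',np.array(o['ft_force']).round(1))
print('rz',np.radians(d).round(3),'shift now-frame',(R.T@e).round(1),'shift after turn',(Rt.T@e).round(1) if abs(now-d-phi)<1 else (Rt.T@e*[-1,-1,1]).round(1))
E
python3 -m handwheel '[[0,0,0,0,0,0.1615,0],[0,0,0,0,0,0.1615,0],[0,0,0,0,0,0.1615,0],[0,0,0,0,0,0.1615,0],[0,0,0,0,0,0.1615,0],[0,0,0,0,0,0.1615,0],[0,0,0,0,0,0.1615,0],[0,0,0,0,0,0.1615,0]]'
python3 plan.py 450 0 200 2.1; python3 plan.py 449.6 -271 140 2.1
```

```text
t: 1.15
ee_pos: [149.5, 606.6, 222.4]
orientation: [2.186, 2.256, -0.001]
ft_force: [0.0, 0.2, 0.1]
width: 87.7
grasp_force: 0.0
t 1.15 tcp [149.5 606.6 222.4] phi 1.8 tilt [-0.001 -0.    -1.   ] w 87.7 F [0.  0.2 0.1]
rz -0.005 shift now-frame [-615.8  281.1   22.7] shift after turn [-617.2  278.    22.4]
t 1.15 tcp [149.5 606.6 222.4] phi 1.8 tilt [-0.001 -0.    -1.   ] w 87.7 F [0.  0.2 0.1]
rz -0.005 shift now-frame [-886.6  272.1   82.9] shift after turn [-888.   267.7   82.4]
```

```bash

python3 -m handwheel '[[-50,50,0,0,0,0,0],[-50,50,0,0,0,0,0],[-50,50,0,0,0,0,0],[-50,50,0,0,0,0,0],[-50,50,0,0,0,0,0],[-60,5,0,0,0,0,0],[-60,5,0,0,0,0,0],[-60,5,0,0,0,0,0],[-60,0,0,0,0,0,0],[-60,0,0,0,0,0,0]]'
python3 plan.py 449.6 -271 160 2.1
```

```text
t: 2.4
ee_pos: [404.5, 93.1, 222.8]
orientation: [2.179, 2.262, 0.001]
ft_force: [0.6, -0.2, 0.6]
width: 87.8
grasp_force: 0.0
t 2.4 tcp [404.5  93.1 222.8] phi 2.1 tilt [ 0.  0. -1.] w 87.8 F [ 0.6 -0.2  0.6]
rz 0.001 shift now-frame [-365.6   31.4   62.8] shift after turn [-365.5   31.7   62.8]
```

```bash

python3 -m handwheel '[[-60,5,0,0,0,0,0],[-60,5,0,0,0,0,0],[-60,5,0,0,0,0,0],[-60,5,15,0,0,0,0],[-60,5,15,0,0,0,0],[-60,5,15,0,0,0,0],[-5,1,15,0,0,0,0],[0,0,0,0,0,0,0]]'
python3 plan.py 449.6 -271 18 2.1
python3 - <<'E'
from h import *
get('wrist','w2.png')
E
```

```text
t: 3.4
ee_pos: [447.9, -267.9, 161.2]
orientation: [-2.179, -2.258, 0.001]
ft_force: [0.1, -0.1, 0.5]
width: 88.1
grasp_force: 0.0
t 3.4 tcp [ 447.9 -267.9  161.2] phi 2.1 tilt [ 0.002 -0.003 -1.   ] w 88.1 F [ 0.1 -0.1  0.5]
rz -0.001 shift now-frame [ -3.4   2.  143.2] shift after turn [ -3.1   1.6 143.2]
```

View pics/w2.png

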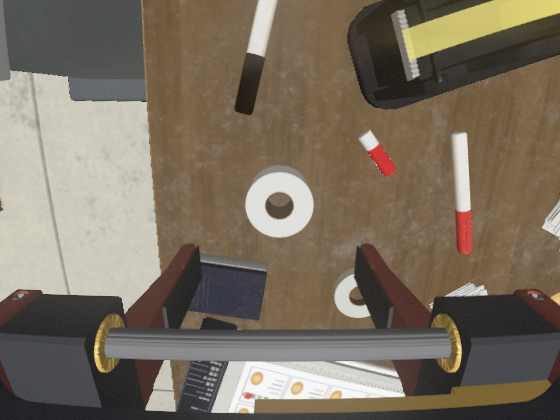

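The wrist view shows the roll top centred at about (279.5,205), nearly centred between the fingers. The marker's black end is at (243,108).

```bash
python3 - <<'E'
from h import *
W=load('w2');T=load('top1')
g=cv2.cvtColor(W['frame'],cv2.COLOR_BGR2GRAY);m=(g>190).astype(np.uint8);n,l,st,c=cv2.connectedComponentsWithStats(m)
i=l[190,262];print(st[i]); k=cv2.findContours((l==i).astype(np.uint8),0,2)[0];(u,v),_,_=cv2.fitEllipse(max(k,key=len));print(u,v)
print(onz(W,(u,v),38).round(1),tri((W,(u,v)),(T,(356.7,271.4))))
E
```

```text
[ 246  172   67   65 2809]
278.9976501464844 204.39865112304688
[ 448.9 -273.4   38. ] (array([ 448.4, -267.6,   56.4]), array([0.3, 0.3]))
```

```bash

python3 -m handwheel '[[-4,2,30,0,0,0,0],[0,0,30,0,0,0,0],[0,0,30,0,0,0,0],[0,0,25,0,0,0,0],[0,0,20,0,0,0,0],[0,0,10,0,0,0,0],[0,0,0,0,0,0,0],[0,0,0,0,0,0,0.6],[0,0,0,0,0,0,0.6],[0,0,0,0,0,0,0.6]]'
python3 plan.py 449.6 -271 120 2.1
```

```text
t: 4.7
ee_pos: [451.4, -272.8, 18.2]
orientation: [2.18, 2.262, 0.0]
ft_force: [-1.3, 0.8, 5.3]
width: 62.6
grasp_force: 30.0
t 4.7 tcp [ 451.4 -272.8   18.2] phi 2.1 tilt [-0.  0. -1.] w 62.6 F [-1.3  0.8  5.3]
rz 0.0 shift now-frame [   1.8   -1.7 -101.8] shift after turn [   1.8   -1.8 -101.8]
```

```bash

python3 -m handwheel '[[0,0,-40,0,0,0,0.6],[0,0,-50,0,0,0,0.6],[0,-1,-50,0,0,0,0.6],[60,0,0,0,0,0,0.6],[60,0,0,0,0,0,0.6],[60,0,0,0,0,0,0.6],[60,0,0,0,0,0,0.6],[60,15,0,0,0,0,0.6],[60,20,0,0,0,0,0.6],[60,20,0,0,0,0,0.6]]'
python3 plan.py 509.8 210 110 2.1
```

```text
t: 5.95
ee_pos: [489.5, 149.7, 158.0]
orientation: [2.18, 2.262, 0.001]
ft_force: [0.4, 0.8, -1.5]
width: 62.7
grasp_force: 30.0
t 5.95 tcp [489.5 149.7 158. ] phi 2.1 tilt [ 0.     0.001 -1.   ] w 62.7 F [ 0.4  0.8 -1.5]
rz 0.0 shift now-frame [59.5 22.5 48. ] shift after turn [59.5 22.5 48. ]
```

```bash

python3 -m handwheel '[[52,22,24,0,0,0,0.6],[0,0,24,0,0,0,0.6],[0,0,0,0,0,0,0.6],[0,0,0,0,0,0,0.6]]'
python3 plan.py 509.8 210 110 2.1
python3 - <<'E'
from h import *
get('wrist','w3.png')
E
```

```text
t: 6.45
ee_pos: [509.4, 200.0, 110.2]
orientation: [2.181, 2.261, 0.0]
ft_force: [-0.3, 0.0, -0.9]
width: 62.7
grasp_force: 30.0
t 6.45 tcp [509.4 200.  110.2] phi 2.1 tilt [-0.  0. -1.] w 62.7 F [-0.3  0.  -0.9]
rz -0.0 shift now-frame [10.   0.7  0.2] shift after turn [10.   0.7  0.2]
```

View pics/w3.png

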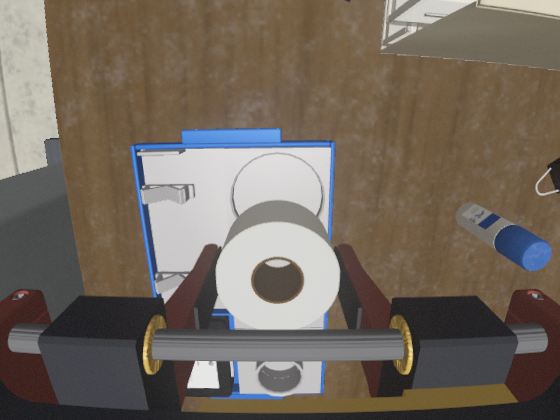

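The well rim shows its top at (277,153) and its sides at (232,195) and (322,195). The held roll is lined up with it in columns.

```bash
python3 - <<'E'
from h import *
W=load('w3');T=load('top1');S=load('side1')
for uv,z in[((277,153),18),((232,195),18),((322,195),18),((329,147),18),((151,150),18),((166,195),22),((175,284),22)]: print(uv,onz(W,uv,z).round(1))
t=lambda c,r:(T,(115+c/3-.33,145+r/3-.33))
print('well h',tri((W,(277,153)),t(90,253)),tri((W,(277,153)),t(90-49,302)))
print(onz(W,(277,280),0).round())
E
```

```text
(277, 153) [507.1 246.5  18. ]
(232, 195) [471.2 210.6  18. ]
(322, 195) [545.5 213.3  18. ]
(329, 147) [548.  252.8  18. ]
(151, 150) [406.3 245.9  18. ]
(166, 195) [417.5 209.9  22. ]
(175, 284) [419.3 126.7  22. ]
well h (array([530.5, 232.1, -20.9]), array([24.8, 24.8])) (array([507.9, 246.6,  20. ]), array([0.8, 0.8]))
[512. 122.   0.]
```

```bash

python3 -m handwheel '[[9,0,20,0,0,0,0.6],[0,0,20,0,0,0,0.6],[0,0,20,0,0,0,0.6],[0,0,12,0,0,0,0.6],[0,0,6,0,0,0,0.6],[0,0,2,0,0,0,0.6],[0,0,0,0,0,0,0.6]]'
python3 plan.py 509 209 27 2.1
```

```text
t: 7.38
ee_pos: [509.4, 209.6, 30.0]
orientation: [2.18, 2.262, 0.001]
ft_force: [-0.0, 0.6, -0.7]
width: 62.5
grasp_force: 30.0
t 7.38 tcp [509.4 209.6  30. ] phi 2.1 tilt [ 0.     0.001 -1.   ] w 62.5 F [-0.   0.6 -0.7]
rz 0.0 shift now-frame [-0.6 -0.4  3. ] shift after turn [-0.6 -0.4  3. ]
```

```bash

python3 -m handwheel '[[0,0,1.5,0,0,0,0.6],[0,0,1,0,0,0,0.6],[0,0,1,0,0,0,0.6],[0,0,0,0,0,0,0.6]]'
```

```text
t: 7.88
ee_pos: [509.2, 209.5, 26.3]
orientation: [2.18, 2.262, 0.0]
ft_force: [-0.1, -1.6, 0.5]
width: 62.9
grasp_force: 30.0
```

```bash

python3 -m handwheel '[[0,0,0.7,0,0,0,0.6],[0,0,0,0,0,0,0.6]]'
```

```text
t: 8.12
ee_pos: [509.2, 209.5, 26.2]
orientation: [2.18, 2.262, 0.0]
ft_force: [-2.2, -1.3, 7.5]
width: 62.7
grasp_force: 30.0
```

```bash

python3 -m handwheel '[[0,0,0,0,0,0,0],[0,0,0,0,0,0,0],[0,0,0,0,0,0,0],[0,0,-20,0,0,0,0],[0,0,-50,0,0,0,0],[0,0,-50,0,0,0,0],[0,0,-50,0,0,-0.144,0],[0,0,0,0,0,-0.144,0],[0,0,0,0,0,-0.144,0],[0,0,0,0,0,-0.144,0]]'
python3 plan.py 684 62 180 35
python3 - <<'E'
from h import *
T=load('top1');S=load('side1')
t=lambda c,r:(T,(115+c/3-.33,145+r/3-.33))
print(tri(t(483,85),(S,(330,183))),tri(t(460,35),(S,(330,183))))
for z in(0,50,100):print(onz(*t(395,50),z).round(),onz(*t(430,160),z).round())
E
```

```text
t: 9.38
ee_pos: [509.0, 209.4, 195.6]
orientation: [1.441, 2.792, 0.0]
ft_force: [-0.1, 0.1, -0.8]
width: 87.5
grasp_force: 0.0
t 9.38 tcp [509.  209.4 195.6] phi 35.4 tilt [-0.  0. -1.] w 87.5 F [-0.1  0.1 -0.8]
rz 0.007 shift now-frame [-221.6   57.3   15.6] shift after turn [-221.2   58.8   15.6]
(array([653.9, -95.1, 130.6]), array([7.8, 7.8])) (array([686.4, -73.1, 112.9]), array([3.7, 3.7]))
[718. -21.   0.] [626. -50.   0.]
[701. -24.  50.] [613. -52.  50.]
[683. -27. 100.] [601. -54. 100.]
```

```bash

python3 -m handwheel '[[-55,15,0,0,0,0.007,0],[-55,15,0,0,0,0,0],[-55,15,5,0,0,0,0],[-56,14,10,0,0,0,0],[0,0,0,0,0,0,0],[0,0,0,0,0,0,0]]'
python3 plan.py 684 62 30 35
python3 - <<'E'
from h import *
get('wrist','w4.png')
get('top','t4.png')
E
```

```text
t: 10.12
ee_pos: [682.9, 61.7, 179.8]
orientation: [-1.458, -2.781, 0.001]
ft_force: [-0.9, 0.3, -0.3]
width: 87.0
grasp_force: 0.0
t 10.12 tcp [682.9  61.7 179.8] phi 34.7 tilt [ 0.001 -0.001 -1.   ] w 87.0 F [-0.9  0.3 -0.3]
rz -0.005 shift now-frame [ -0.5   1.2 149.8] shift after turn [ -0.4   1.  149.8]
```

View pics/w4.png

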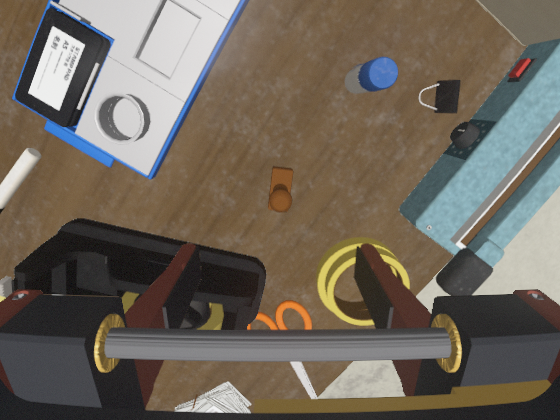

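The stamp's knob is centred at (280,200) and the foot's far corners are at (273,168) and (293,168). The cup rim is near (122,118), and the glue stick's cap is at (380,73).

```bash
python3 - <<'E'
from h import *
W=load('w4')
k=onz(W,(280,200),60);a=onz(W,(273,168),18);b=onz(W,(293,168),18);c=onz(W,(269,200),18);e=onz(W,(292,208),18)
print(k.round(1),a.round(1),b.round(1),c.round(1),e.round(1),np.linalg.norm(b-a))
for p,q in((a,b),(c,a),(e,b)): print(np.degrees(np.arctan2((q-p)[1],(q-p)[0])))
m=(a+b)/2; y=np.array([-.574,.819,0]); print('centre from far edge',(m-23*y).round(1))
print('stick',onz(W,(380,73),88).round(1),'cup',onz(W,(122,118),38).round(1))
S=load('side1');print(tri((W,(280,200)),(S,(296.3,180))),tri((W,(380,73)),(S,(268.4,150))))
E
```

```text
[683.8  62.4  60. ] [665.8  76.4  18. ] [682.6  88.   18. ] [681.6  45.8  18. ] [706.7  52.3  18. ] 20.486759603626393
34.67692774012705
117.37420590298547
124.05965702025533
centre from far edge [687.4  63.3  18. ]
stick [683.9 193.2  88. ] cup [520.   38.9  38. ]
(array([684.1,  61.6,  55.6]), array([0.5, 0.5])) (array([684.6, 194.2,  84.3]), array([0.1, 0.1]))
```

```bash

python3 -m handwheel '[[-0.5,1.5,40,0,0,0,0],[0,0,40,0,0,0,0],[0,0,40,0,0,0,0],[0,0,22,0,0,0,0],[0,0,9,0,0,0,0],[0,0,0,0,0,0,0.5],[0,0,0,0,0,0,0.8],[0,0,0,0,0,0,0.95],[0,0,0,0,0,0,0.95],[0,0,0,0,0,0,0.95]]'
python3 plan.py 684 62 140 35
```

```text
t: 11.48
ee_pos: [685.3, 62.1, 29.8]
orientation: [1.457, 2.783, 0.0]
ft_force: [-0.1, 0.0, 0.7]
width: 41.6
grasp_force: 0.0
t 11.47 tcp [685.3  62.1  29.8] phi 34.7 tilt [-0.  0. -1.] w 41.6 F [-0.1  0.   0.7]
rz -0.005 shift now-frame [   0.7   -1.1 -110.2] shift after turn [   0.7   -1.2 -110.2]
```

```bash

python3 -m handwheel '[[0,0,0,0,0,0,0.95],[0,0,0,0,0,0,0.95],[0,0,0,0,0,0,0.95],[0,0,-20,0,0,0,0.95],[0,0,-40,0,0,0,0.95],[0,0,-50,0,0,0,0.95],[0,0,0,0,0,0.142,0.95],[0,0,0,0,0,0.142,0.95],[0,0,0,0,0,0.142,0.95],[0,0,0,0,0,0.142,0.95]]'
python3 plan.py 512.5 123.7 130 2.1
```

```text
t: 12.72
ee_pos: [685.5, 62.2, 141.1]
orientation: [2.183, 2.257, 0.002]
ft_force: [-0.0, 0.4, 0.4]
width: 20.2
grasp_force: 30.0
t 12.72 tcp [685.5  62.2 141.1] phi 1.9 tilt [ 0.     0.001 -1.   ] w 20.2 F [-0.   0.4  0.4]
rz -0.003 shift now-frame [  67.2 -170.9   10.9] shift after turn [  67.8 -170.6   11.1]
```

```bash

python3 -m handwheel '[[23,-57,0,0,0,-0.003,0.95],[23,-57,0,0,0,0,0.95],[22,-57,15,0,0,0,0.95],[0,0,30,0,0,0,0.95],[0,0,20,0,0,0,0.95],[0,0,0,0,0,0,0.95],[0,0,0,0,0,0,0.95]]'
python3 plan.py 512.5 123.7 38 2.1
python3 - <<'E'
from h import *
get('wrist','w5.png')
E
```

```text
t: 13.6
ee_pos: [512.9, 123.3, 75.8]
orientation: [2.175, 2.266, 0.002]
ft_force: [-0.2, -0.2, -0.8]
width: 20.2
grasp_force: 30.0
t 13.6 tcp [512.9 123.3  75.8] phi 2.3 tilt [ 0.     0.002 -1.   ] w 20.2 F [-0.2 -0.2 -0.8]
rz 0.004 shift now-frame [ 0.4 -0.4 37.8] shift after turn [ 0.4 -0.4 37.8]
```

View pics/w5.png

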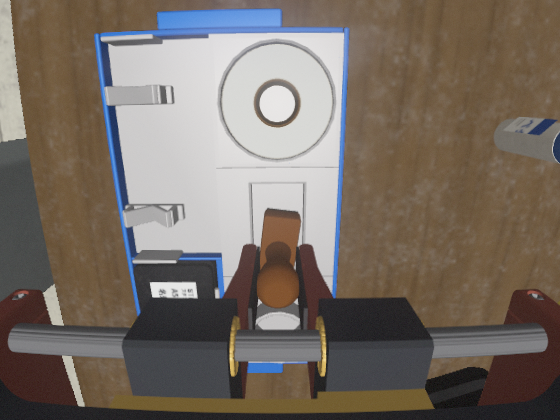

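The roll is seated in its well, centred at (277,102). The pocket's far edge runs from (250,183) to (304,183), and the held stamp's far foot corners are at (267,209) and (301,212), slightly turned.

```bash
python3 - <<'E'
from h import *
W=load('w5')
a=onz(W,(267,209),64);b=onz(W,(301,212),64);c=onz(W,(261,250),64)
print(a.round(1),b.round(1),c.round(1),np.linalg.norm(b-a),np.degrees(np.arctan2(*(b-a)[[1,0]])),np.degrees(np.arctan2(*(a-c)[[1,0]])))
ang=np.arctan2(*(b-a)[[1,0]]); print('foot centre',((a+b)/2+23*np.array([np.sin(ang),-np.cos(ang),0])).round(1))
p=onz(W,(250,183),18);q=onz(W,(304,183),18);print(p.round(1),q.round(1)); print('pocket c',((p+q)/2+31*np.array([.037,-1,0])).round(1))
print('knob',onz(W,(278,284),106).round(1))
E
```

```text
[505.6 149.2  64. ] [525.1 148.2  64. ] [502.8 123.4  64. ] 19.543544738845295 -3.043213215621142 83.80461792166778
foot centre [514.1 125.7  64. ]
[492.1 152.9  18. ] [530.2 154.4  18. ]
pocket c [512.3 122.7  18. ]
knob [512.7 126.1 106. ]
```

```bash

python3 -m handwheel '[[-2,-1.3,0,0,0,-0.1,0.95],[0,0,10,0,0,0,0.95],[0,0,10,0,0,0,0.95],[0,0,8,0,0,0,0.95],[0,0,5,0,0,0,0.95],[0,0,2,0,0,0,0.95],[0,0,1,0,0,0,0.95],[0,0,0,0,0,0,0.95]]'
```

```text
t: 14.65
ee_pos: [510.9, 121.1, 38.7]
orientation: [2.059, 2.372, 0.0]
ft_force: [-1.0, 0.2, 0.2]
width: 20.1
grasp_force: 30.0
```

```bash

python3 -m handwheel '[[0,0,1,0,0,0,0.95],[0,0,0.7,0,0,0,0.95],[0,0,0,0,0,0,0.95]]'
```

```text
t: 15.02
ee_pos: [511.1, 121.2, 37.3]
orientation: [2.059, 2.372, 0.001]
ft_force: [0.2, -0.9, 3.9]
width: 20.2
grasp_force: 30.0
```

```bash

python3 -m handwheel '[[0,0,0,0,0,0,0.5],[0,0,0,0,0,0,0.3],[0,0,0,0,0,0,0],[0,0,0,0,0,0,0],[0,0,-30,0,0,0,0],[0,0,-50,0,0,0,0],[0,0,-50,0,0,0,0],[0,0,-30,0,0,0,0]]'
python3 plan.py 684 194 200 50
python3 - <<'E'
from h import *
W=load('w3');V=load('w4');T=load('top1')
print(onz(W,(381,52),0).round(),onz(V,(525,45),0).round(),onz(V,(401,213),60).round(),[onz(T,(105,105),z).round() for z in(0,100,150)])
get('wrist','w6.png');get('side','s6.png')
E
```

```text
t: 16.02
ee_pos: [511.5, 121.2, 199.4]
orientation: [2.058, 2.371, 0.004]
ft_force: [0.8, -0.4, -0.3]
width: 87.6
grasp_force: 0.0
t 16.02 tcp [511.5 121.2 199.4] phi 8.1 tilt [ 0.     0.003 -1.   ] w 87.6 F [ 0.8 -0.4 -0.3]
rz -0.732 shift now-frame [ 4.78e+01  1.81e+02 -1.00e-01] shift after turn [-85.4 166.6  -0.6]
[587. 328.   0.] [807. 330.   0.] [785. 117.  60.] [array([870., 342.,   0.]), array([819., 297., 100.]), array([793., 275., 150.])]
```

View pics/s6.png

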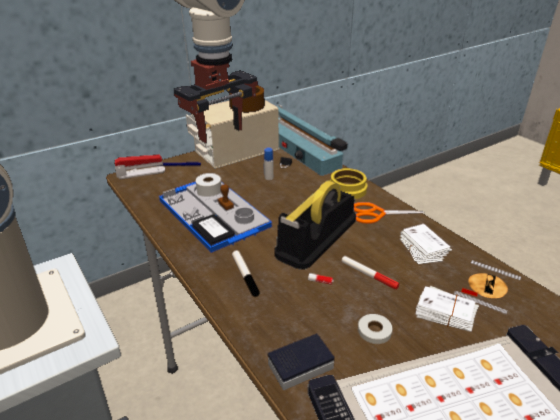

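Roll and stamp are in their places; the stamp stands upright at (226,197) and the roll is at (208,184). The glue stick at (268,163) is next.

```bash

python3 -m handwheel '[[0,0,0,0,0,-0.157,0],[0,0,0,0,0,-0.157,0],[0,0,0,0,0,-0.157,0],[-13,61,0,0,0,0,0],[-13,61,0,0,0,0,0],[-13,60,0,0,0,0,0],[0,0,15,0,0,0,0],[0,0,0,0,0,0,0]]'
python3 plan.py 684.3 193.8 44 35
python3 - <<'E'
from h import *
get('wrist','w7.png')
E
```

```text
t: 17.12
ee_pos: [679.5, 193.0, 178.1]
orientation: [-1.447, -2.783, 0.007]
ft_force: [0.1, -0.2, 0.7]
width: 87.7
grasp_force: 0.0
t 17.12 tcp [679.5 193.  178.1] phi 35.1 tilt [ 0.002 -0.006 -1.   ] w 87.7 F [ 0.1 -0.2  0.7]
rz 0.001 shift now-frame [ -2.4   5.2 134.1] shift after turn [ -2.1   4.4 134.1]
```

View pics/w7.png

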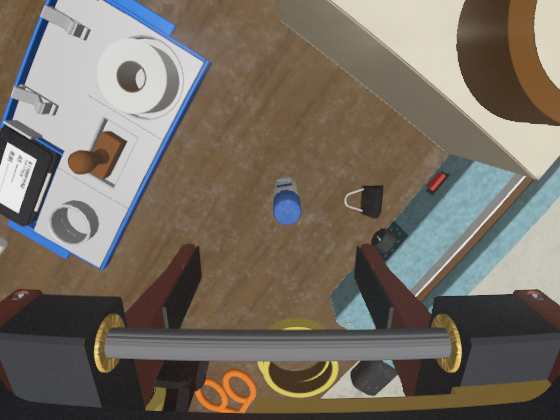

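The cap top is centred at (287,209). The roll and stamp are seated.

```bash
python3 - <<'E'
from h import *
W=load('w7');S=load('side1')
p=onz(W,(287,209),88);print(p.round(1),tri((W,(287,209)),(S,(268.4,150))))
R=cv2.Rodrigues(np.array(sensors.get_obs()['orientation']))[0];o=sensors.get_obs()
print(np.array(o['ee_pos']).round(1),(R.T@(p-o['ee_pos'])).round(1),onz(W,(74,222),38).round(1))
E
```

```text
[684.  197.5  88. ] (array([685.3, 196.2,  83.2]), array([0.3, 0.3]))
[679.8 192.9 179.4] [ 1.2  6.6 91.4] [520.8  45.2  38. ]
```

```bash

python3 -m handwheel '[[0,5,30,0,0,0,0],[0,0,40,0,0,0,0],[0,0,35,0,0,0,0],[0,0,20,0,0,0,0],[0,0,10,0,0,0,0.3],[0,0,0,0,0,0,0.6],[0,0,0,0,0,0,0.9],[0,0,0,0,0,0,0.9],[0,0,0,0,0,0,0.9],[0,0,0,0,0,0,0.9]]'
python3 -m handwheel '[[0,0,0,0,0,0,0.9],[0,0,0,0,0,0,0.9]]'
python3 plan.py 516 38.3 160 35
```

```text
t: 18.42
ee_pos: [686.4, 196.6, 47.1]
orientation: [1.449, 2.787, 0.0]
ft_force: [-0.1, -0.9, 0.9]
width: 31.2
grasp_force: 0.0
t: 18.68
ee_pos: [686.3, 196.6, 47.0]
orientation: [1.449, 2.787, 0.0]
ft_force: [-0.2, -0.1, 0.3]
width: 24.3
grasp_force: 30.0
t 18.68 tcp [686.3 196.6  47. ] phi 35.1 tilt [-0.  0. -1.] w 24.3 F [-0.2 -0.1  0.3]
rz 0.001 shift now-frame [ -31.7 -230.4 -113. ] shift after turn [ -32.  -230.3 -113. ]
```

```bash

python3 -m handwheel '[[0,0,-25,0,0,0,0.9],[0,0,-45,0,0,0,0.9],[0,0,-45,0,0,0.144,0.9],[0,0,0,0,0,0.144,0.9],[0,0,0,0,0,0.144,0.9],[0,0,0,0,0,0.144,0.9],[-50.5,-58,0,0,0,0,0.9],[-50.5,-58,0,0,0,0,0.9],[-51,-58,20,0,0,0,0.9],[0,0,25,0,0,0,0.9]]'
python3 plan.py 515.7 37.5 100 2.1
```

```text
t: 19.92
ee_pos: [547.8, 67.3, 121.3]
orientation: [-2.183, -2.258, 0.002]
ft_force: [1.6, 1.0, -0.5]
width: 24.3
grasp_force: 30.0
t 19.93 tcp [547.8  67.3 121.3] phi 1.9 tilt [-0.    -0.002 -1.   ] w 24.3 F [ 1.6  1.  -0.5]
rz -0.003 shift now-frame [-28.7 -33.1  21.4] shift after turn [-28.6 -33.2  21.3]
```

```bash

python3 -m handwheel '[[-28.5,-33,0,0,0,-0.003,0.9],[0,0,15,0,0,0,0.9],[0,0,0,0,0,0,0.9],[0,0,0,0,0,0,0.9]]'
python3 plan.py 515.7 37.5 55 2.1
python3 - <<'E'
from h import *
get('wrist','w8.png');get('top','t8.png');get('side','s8.png')
a=cv2.imread('pics/w8.png')[100:400,100:460]
b=cv2.resize(cv2.imread('pics/s8.png')[150:270,170:320],None,fx=2.5,fy=2.5);print(a.shape,b.shape)
cv2.imwrite('pics/c8.png',np.hstack([a,b[:300]]))
E
```

```text
t: 20.42
ee_pos: [520.2, 40.5, 106.4]
orientation: [2.177, 2.264, 0.001]
ft_force: [0.1, -0.4, 0.2]
width: 24.6
grasp_force: 30.0
t 20.43 tcp [520.2  40.5 106.4] phi 2.3 tilt [ 0.     0.001 -1.   ] w 24.6 F [ 0.1 -0.4  0.2]
rz 0.003 shift now-frame [-2.8 -4.6 51.4] shift after turn [-2.8 -4.6 51.4]
(300, 360, 3) (300, 375, 3)
```

View pics/c8.png

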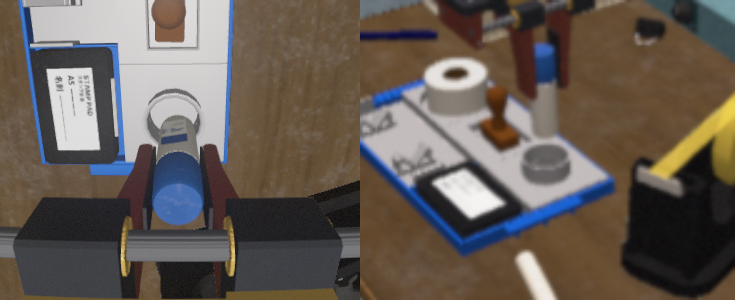

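The wrist crop shows the collar's sides at (247,214) and (302,214), with its top at (274.5,189). The stick hangs about 5 mm to the right, as the plan also says.

```bash
python3 - <<'E'
from h import *
W=load('w8')
a=onz(W,(247,214),38);b=onz(W,(302,214),38);c=onz(W,(274.5,189),38)
print(a.round(1),b.round(1),c.round(1)); print(onz(W,(278,287),147).round(1),onz(W,(279,222),59.4).round(1))
E
```

```text
[496.6  43.3  38. ] [538.5  44.9  38. ] [516.9  63.7  38. ]
[519.8  48.2 147. ] [520.8  45.7  59.4]
```

```bash
python3 - <<'E'
from h import *
W=load('w8');T=load('top1');g=cv2.cvtColor(W['frame'],cv2.COLOR_BGR2GRAY)
print('col274 rows180-212',g[180:212,274].tolist());print('row206 cols 240-310',g[206,240:310].tolist())
c=np.array([516,38,0])
for r,z in((25,38),(20.5,38),(25,18)): print(r,z,proj(W,[c+[0,r,z],c+[-r,0,z],c+[r,0,z]]).tolist())
gt=cv2.cvtColor(T['frame'],cv2.COLOR_BGR2GRAY);print(gt[242,204:234].tolist(),gt[228:256,218].tolist())
for r in(25,20.5): print(r,proj(T,[c+[0,r,38],c+[0,-r,38],c+[r,0,38],c+[-r,0,38]]).tolist())
E
```

```text
col274 rows180-212 [208, 207, 206, 207, 208, 205, 206, 197, 164, 106, 105, 107, 120, 189, 211, 183, 169, 180, 204, 204, 202, 203, 203, 203, 201, 202, 203, 201, 201, 201, 200, 200]
row206 cols 240-310 [203, 204, 205, 204, 205, 205, 200, 196, 196, 189, 183, 176, 165, 176, 186, 202, 202, 202, 201, 202, 203, 201, 201, 202, 201, 201, 202, 201, 202, 202, 202, 201, 201, 202, 203, 201, 202, 201, 202, 202, 201, 202, 201, 202, 202, 201, 202, 201, 200, 201, 202, 201, 200, 179, 163, 174, 183, 189, 193, 169, 153, 203, 202, 202, 202, 202, 203, 202, 202, 201]
25 38 [[273.3, 189.8], [239.6, 220.2], [304.7, 222.6]]
20.5 38 [[273.1, 195.7], [245.5, 220.4], [298.8, 222.3]]
25 18 [[273.6, 183.5], [242.3, 211.9], [302.7, 214.1]]
[220, 219, 219, 206, 160, 89, 127, 207, 220, 220, 219, 220, 220, 220, 221, 221, 220, 221, 221, 221, 221, 221, 195, 181, 136, 211, 222, 221, 221, 221] [217, 217, 206, 167, 84, 67, 168, 216, 219, 220, 220, 220, 220, 220, 221, 221, 221, 221, 221, 221, 221, 222, 166, 173, 184, 220, 222, 222]
25 [[206.7, 241.3], [228.9, 241.4], [218.1, 230.4], [217.5, 252.5]]
20.5 [[208.7, 241.3], [226.9, 241.4], [218.1, 232.3], [217.5, 250.5]]
```

```bash

python3 -m handwheel '[[-3.3,-4,0,0,0,0,0.9],[0,0,15,0,0,0,0.9],[0,0,15,0,0,0,0.9],[0,0,12,0,0,0,0.9],[0,0,5,0,0,0,0.9],[0,0,2,0,0,0,0.9],[0,0,0,0,0,0,0.9]]'
```

```text
t: 21.45
ee_pos: [515.4, 36.5, 57.3]
orientation: [2.178, 2.264, 0.0]
ft_force: [0.3, 0.7, 0.6]
width: 24.1
grasp_force: 30.0
```

```bash

python3 -m handwheel '[[0,0,1.2,0,0,0,0.9],[0,0,1,0,0,0,0.9],[0,0,0.5,0,0,0,0.9],[0,0,0,0,0,0,0.9]]'
```

```text
t: 21.95
ee_pos: [515.4, 36.5, 54.9]
orientation: [2.177, 2.264, 0.0]
ft_force: [-1.4, 0.1, 4.5]
width: 24.4
grasp_force: 30.0
```

```bash

python3 -m handwheel '[[0,0,0,0,0,0,0.5],[0,0,0,0,0,0,0.3],[0,0,0,0,0,0,0],[0,0,0,0,0,0,0],[0,0,-30,0,0,0,0],[0,0,-50,0,0,0,0],[0,0,-50,0,0,0.12,0],[0,0,0,0,0,0.12,0],[0,0,0,0,0,0,0]]'
python3 plan.py 426 -123 170 -11.6
```

```text
t: 23.08
ee_pos: [515.3, 36.5, 185.0]
orientation: [2.432, 1.988, 0.001]
ft_force: [-0.1, -0.6, -0.2]
width: 87.7
grasp_force: 0.0
t 23.07 tcp [515.3  36.5 185. ] phi -11.5 tilt [ 0.     0.001 -1.   ] w 87.7 F [-0.1 -0.6 -0.2]
rz 0.003 shift now-frame [-174.   -55.8   14.9] shift after turn [-174.2  -55.4   15. ]
```

```bash

python3 -m handwheel '[[-58,-18.5,0,0,0,0,0],[-58,-18.5,0,0,0,0,0],[-58,-18.5,0,0,0,0,0],[0,0,15,0,0,0,0],[0,0,0,0,0,0,0],[0,0,0,0,0,0,0]]'
python3 plan.py 426 -123 2 -11.6
python3 - <<'E'
from h import *
get('wrist','w9.png')
E
```

```text
t: 23.82
ee_pos: [426.6, -121.9, 169.2]
orientation: [-2.43, -1.99, 0.001]
ft_force: [-0.4, -0.0, 0.2]
width: 88.4
grasp_force: 0.0
t 23.82 tcp [ 426.6 -121.9  169.2] phi -11.4 tilt [ 0.    -0.001 -1.   ] w 88.4 F [-0.4 -0.   0.2]
rz 0.004 shift now-frame [ -1.2  -0.2 167.2] shift after turn [ -1.2  -0.3 167.2]
```

View pics/w9.png

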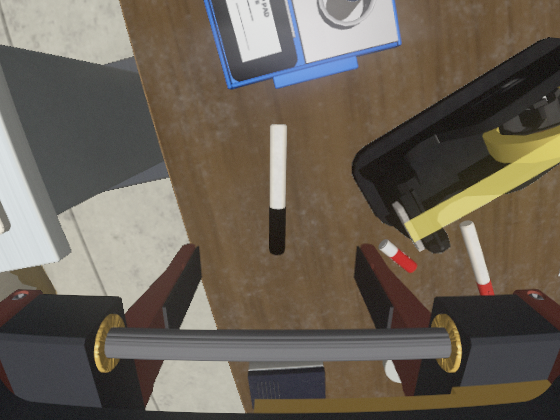

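The marker runs from (278,124) to (277,254), aligned with the gripper and centred. The dispenser's end is near (357,165) to (440,250), so I'll check the clearance to it.

```bash
python3 - <<'E'
from h import *
W=load('w9');T=load('top1');S=load('side1')
t=lambda c,r:(T,(115+c/3-.33,145+r/3-.33))
a=onz(W,(278,124),8.5);b=onz(W,(277,254),8.5);print(a.round(1),b.round(1),((a+b)/2).round(1),np.linalg.norm(a-b),np.degrees(np.arctan2(*(a-b)[[1,0]])))
print('blade',tri((W,(400,204)),t(530,275)),tri((W,(416,240)),t(583,262)))
print('end',[onz(*t(515,305),z).round() for z in(0,60)],[onz(W,(385,228),z).round() for z in (0,60)])
print('plan bodies: tips at',426+36)
E
```

```text
[440.  -58.    8.5] [ 411.1 -195.6    8.5] [ 425.6 -126.8    8.5] 140.6079034631489 78.16112581553669
blade (array([ 515.7, -123.6,  114.7]), array([0.1, 0.1])) (array([ 528. , -160.4,  104.2]), array([1.6, 1.6]))
end [array([ 510., -117.,    0.]), array([ 502., -115.,   60.])] [array([ 535., -193.,    0.]), array([ 519., -165.,   60.])]
plan bodies: tips at 462
```

```bash
python3 - <<'E'
from h import *
W=load('w9');T=load('top1')
t=lambda c,r:(T,(115+c/3-.33,145+r/3-.33))
print('left corner',tri((W,(355,168)),t(490,290)),'right',tri((W,(447,243)),t(597,265)))
for z in(0,60,100): print(z,onz(*t(597,265),z).round(),onz(*t(515,305),z).round(),onz(W,(447,243),z).round(),onz(W,(375,220),z).round())
# body footprint, phi, tcp
for phi,off in((-40,25),(-45,22),(-45,28)):
    p=np.radians(phi);u=np.array([np.cos(p),np.sin(p)]);v=np.array([-u[1],u[0]])
    c=np.array([425.6,-125.5])-off*np.array([.205,.979])
    print(phi,off,c.round(1),[(c+s*89*u+k*37.5*v).round() .tolist() for s in(1,-1) for k in(1,-1)])
E
```

```text
left corner (array([502.9, -98.7,  76.4]), array([8.1, 8.1])) right (array([ 531.2, -161. ,  128.4]), array([13.1, 13.1]))
0 [ 542. -181.    0.] [ 510. -117.    0.] [ 605. -226.    0.] [ 525. -181.    0.]
60 [ 532. -175.   60.] [ 502. -115.   60.] [ 576. -192.   60.] [ 510. -155.   60.]
100 [ 525. -171.  100.] [ 497. -114.  100.] [ 556. -170.  100.] [ 500. -138.  100.]
-40 25 [ 420.5 -150. ] [[513.0, -178.0], [465.0, -236.0], [376.0, -64.0], [328.0, -121.0]]
-45 22 [ 421.1 -147. ] [[511.0, -183.0], [458.0, -236.0], [385.0, -58.0], [332.0, -111.0]]
-45 28 [ 419.9 -152.9] [[509.0, -189.0], [456.0, -242.0], [383.0, -63.0], [330.0, -116.0]]
```

```bash

python3 -m handwheel '[[0,0,0,0,0,0.1465,0],[0,0,0,0,0,0.1465,0],[0,0,0,0,0,0.1465,0],[0,0,0,0,0,0.1465,0],[-24,15.5,30,0,0,0,0],[0,0,40,0,0,0,0],[0,0,40,0,0,0,0],[0,0,30,0,0,0,0.2],[0,0,15,0,0,0,0.2],[0,0,0,0,0,0,0.2]]'
python3 plan.py 420.5 -150 3 -45
```

```text
t: 25.12
ee_pos: [420.1, -150.2, 14.0]
orientation: [-2.902, -1.202, 0.002]
ft_force: [0.3, 0.9, -0.0]
width: 70.1
grasp_force: 0.0
t 25.12 tcp [ 420.1 -150.2   14. ] phi -45.0 tilt [-0.001 -0.001 -1.   ] w 70.1 F [ 0.3  0.9 -0. ]
rz -0.0 shift now-frame [ 0.5  0.2 11. ] shift after turn [ 0.4  0.1 11. ]
```

```bash

python3 -m handwheel '[[0,0,7,0,0,0,0.2],[0,0,3,0,0,0,0.4],[0,0,0,0,0,0,0.5],[0,0,0,0,0,0,0.6],[0,0,0,0,0,0,0.7],[0,0,0,0,0,0,0.8],[0,0,0,0,0,0,0.9],[0,0,0,0,0,0,0.95],[0,0,0,0,0,0,0.95],[0,0,0,0,0,0,0.95]]'
```

```text
t: 26.38
ee_pos: [420.0, -150.9, 4.5]
orientation: [2.903, 1.2, 0.0]
ft_force: [-0.6, -0.2, 0.9]
width: 17.2
grasp_force: 30.0
```

```bash

python3 -m handwheel '[[0,0,-30,0,0,0,0.95],[0,0,-50,0,0,0,0.95],[0,0,-50,0,0,0,0.95],[0,0,-30,0,0,-0.1644,0.95],[0,0,0,0,0,-0.1644,0.95],[0,0,0,0,0,-0.1644,0.95],[0,0,0,0,0,-0.1644,0.95],[0,0,0,0,0,-0.1644,0.95],[0,0,0,0,0,0,0.95]]'
python3 plan.py 420.4 144.5 90 2.1
```

```text
t: 27.5
ee_pos: [419.8, -150.8, 164.4]
orientation: [-2.184, -2.258, 0.0]
ft_force: [0.3, 1.0, -0.7]
width: 17.3
grasp_force: 30.0
t 27.5 tcp [ 419.8 -150.8  164.4] phi 1.9 tilt [ 0. -0. -1.] w 17.3 F [ 0.3  1.  -0.7]
rz -0.003 shift now-frame [295.1  10.5  74.4] shift after turn [295.1  11.4  74.4]
```

```bash

python3 -m handwheel '[[59,2,0,0,0,-0.003,0.95],[59,2,0,0,0,0,0.95],[59,2,0,0,0,0,0.95],[59,2,0,0,0,0,0.95],[59,2,10,0,0,0,0.95],[0,1,40,0,0,0,0.95],[0,0,24,0,0,0,0.95],[0,0,0,0,0,0,0.95],[0,0,0,0,0,0,0.95]]'
python3 plan.py 420.4 144.5 23 2.1
python3 - <<'E'
from h import *
get('wrist','w10.png');get('top','t10.png');get('side','s10.png')
a=cv2.imread('pics/w10.png')[0:400,100:500]
b=cv2.resize(cv2.imread('pics/s10.png')[150:270,170:320],None,fx=2.5,fy=2.5);b=np.vstack([b,np.zeros((100,375,3),np.uint8)])
cv2.imwrite('pics/c10.png',np.hstack([a,b]))
E
```

```text
t: 28.62
ee_pos: [420.4, 144.3, 91.1]
orientation: [2.181, 2.261, 0.001]
ft_force: [-0.1, 0.5, -0.4]
width: 17.0
grasp_force: 30.0
t 28.62 tcp [420.4 144.3  91.1] phi 2.1 tilt [ 0.     0.001 -1.   ] w 17.0 F [-0.1  0.5 -0.4]
rz -0.001 shift now-frame [ 0.2 -0.1 68.1] shift after turn [ 0.2 -0.  68.1]
```

View pics/c10.png

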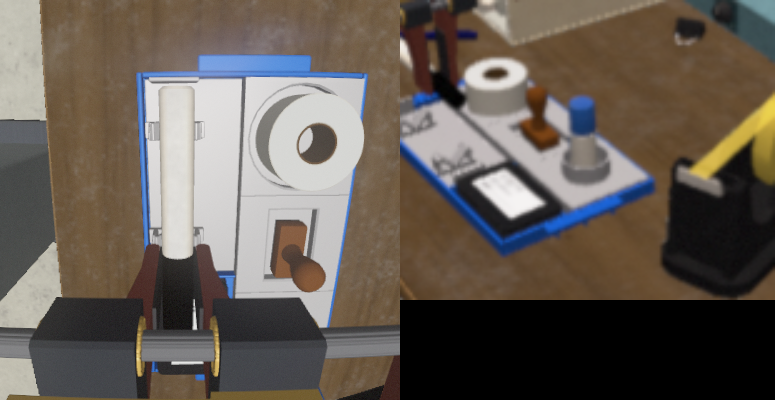

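The glue stick stands cap-up in its cup. The held marker runs along the rest: its white end is at (277,87), and the saddles are at about (275,130) and (275,237).

```bash
python3 - <<'E'
from h import *
W=load('w10')
e=onz(W,(277,88),95);print('end',e.round(1),'centre ~',(e-69*np.array([-.037,.999,0])).round(1), 'mid',onz(W,(277.5,250),95).round(1))
print('saddles',onz(W,(275,130),24).round(1),onz(W,(276,237),24).round(1),'stop',onz(W,(273,79),24).round(1))
E
```

```text
end [416.7 235.1  95. ] centre ~ [419.3 166.2  95. ] mid [419.9 152.3  95. ]
saddles [416.1 210.6  24. ] [419.6 129.6  24. ] stop [413.7 244.4  24. ]
```

```bash

python3 -m handwheel '[[3.5,-0.6,20,0,0,0,0.95],[0,0,20,0,0,0,0.95],[0,0,15,0,0,0,0.95],[0,0,7,0,0,0,0.95],[0,0,2,0,0,0,0.95],[0,0,1,0,0,0,0.95],[0,0,0,0,0,0,0.95]]'
```

```text
t: 29.65
ee_pos: [419.5, 147.9, 25.8]
orientation: [2.179, 2.263, 0.001]
ft_force: [-0.4, -0.1, -0.9]
width: 17.0
grasp_force: 30.0
```

```bash

python3 -m handwheel '[[0,0,1,0,0,0,0.95],[0,0,1,0,0,0,0.95],[0,0,0,0,0,0,0.95]]'
python3 -m handwheel '[[0,0,0.7,0,0,0,0.95],[0,0,0,0,0,0,0.95]]'
```

```text
t: 30.02
ee_pos: [419.3, 147.8, 23.5]
orientation: [-2.179, -2.263, 0.0]
ft_force: [0.8, 0.1, -0.4]
width: 17.0
grasp_force: 30.0
t: 30.28
ee_pos: [419.1, 147.8, 22.9]
orientation: [-2.179, -2.263, 0.0]
ft_force: [-1.3, -0.7, 2.8]
width: 16.8
grasp_force: 30.0
```

```bash

python3 -m handwheel '[[0,0,0.4,0,0,0,0.95],[0,0,0,0,0,0,0.7],[0,0,0,0,0,0,0.6],[0,0,0,0,0,0,0.5],[0,0,0,0,0,0,0.5],[0,0,-20,0,0,0,0.5],[0,0,-50,0,0,0,0.5],[0,0,-60,0,0,0,0.5],[0,-50,-30,0,0,0,0.5],[0,0,0,0,0,0,0.5]]'
python3 - <<'E'
from h import *
w=get('wrist','w11.png');s=get('side','s11.png');t=get('top','t11.png')
a=cv2.resize(t['frame'][200:310,110:350],None,fx=1.65,fy=1.65)
b=cv2.resize(s['frame'][150:270,160:320],None,fx=2.2,fy=2.2);c=w['frame'][0:400,50:500]
r=np.zeros((450,850,3),np.uint8);r[:400,:450]=c;r[:a.shape[0],450:450+a.shape[1]]=a;r[a.shape[0]:a.shape[0]+b.shape[0],450:450+b.shape[1]]=b
cv2.imwrite('pics/c11.png',r[:,:800])
E
```

```text
t: 31.52
ee_pos: [367.7, 145.8, 184.2]
orientation: [2.177, 2.263, 0.004]
ft_force: [0.5, 0.6, -0.8]
width: 43.8
grasp_force: 0.0
```

View pics/c11.png

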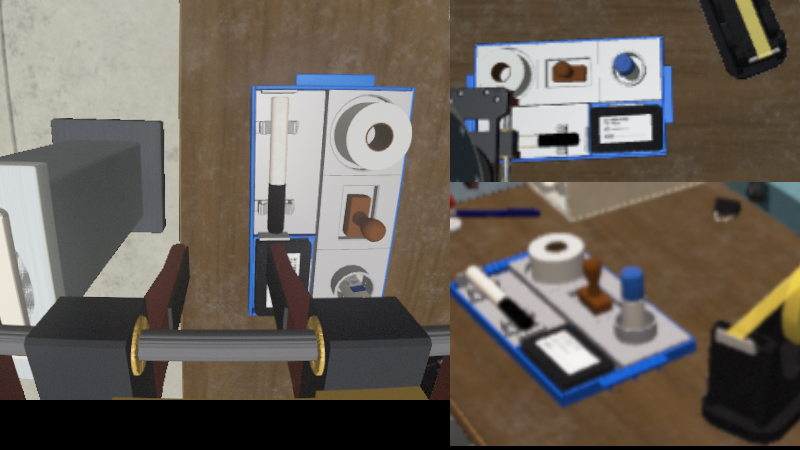

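All four things are seated: the marker lies in both V rests between the stops, (327,97) to (326,232) in wrist pixels. The gripper is clear, so I'm handing in.

```bash
python3 -c "
from workcell import ctrl
print(ctrl.close_job())"
```

```text
the job is handed in; nothing more can be done
None
```

The caddy is stocked in the order asked (roll, stamp, glue stick, black marker), each set on the bottom of its place and released; I left the red marker and thin tape alone and handed the job in at about 32 s.

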